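# Index and brake the finishing turntable

### The job

A lamp shade stands on a small finishing turntable on the bench. Push the turntable's arms with a fingertip to turn it until the arrow-headed arm points straight at the dark index post beside it, and only then push the brake lever clockwise (seen from above) about a quarter turn, all the way to its stop. Do not touch or lift the shade, which must ride along in the middle of the disc, and leave the jar, the tin and the spare shade where they are.

Things in the scene. Friction and masses are not known exactly. Their poses are not given: they have to be found in the camera images.
- turntable: Turntable base of grey cast iron, bolted to the bench; origin on its vertical turning axis at bench height, z up. Foot disc 170 mm across and 12 mm high; a brake housing 36 mm wide and 22 mm high runs out from it along the base's own -y to a round boss (48 mm across) 200 mm from the axis.
- rotor (a joint): Turning angle of the rotor (rad), growing counter-clockwise seen from above; at 0 the arrow arm points along the base's own +x. It turns more than a full turn both ways from any start, against a steady friction of about 0.13 N m (1.2 N at 110 mm from the axis), and stays where it is left.
- arrow_tip (a point): Point of the arrow head, 161 mm from the turning axis, 58 mm above the bench; turns with the rotor. Four straight level steel arms stand 90 degrees apart, each 14 mm wide, heights 50 to 66 mm above the bench. Three end in a 22 mm ball centred 150 mm from the axis; the fourth, at the rotor angle, in a flat two-barbed arrow head 49 mm wide (120 to 161 mm from the axis).
- disc_centre (a point): Centre of the disc's top face, on the turning axis, 74 mm above the bench. The disc lies on the four arms and turns with them: 150 mm across, heights 66 to 74 mm; the arms stick out from under it.
- index_mark (a point): The point, 161 mm from the turning axis and 58 mm above the bench, where the arrow tip lies when the arrow points straight at the index post. The post is a fixed dark steel upright 24 mm wide, 14 mm thick and 68 mm high; its near face stands 12 mm further out than this point, on a flat grey bar 10 mm high. Never on the brake's side of the turntable.
- brake (a joint): Brake lever angle (rad): 0 = off, the lever points straight away from the turntable (base's own -y); grows as it turns clockwise seen from above, to its stop at 1.571 = on, the lever pointing along the base's own -x. Friction about 0.1 N m; stays where it is left.
- brake_pivot (a point): Point on the brake lever's vertical pivot axis at the lever's middle height, 50 mm above the bench, 200 mm from the turning axis along the base's own -y.
- brake_tip (a point): Centre of the black round knob (20 mm across, heights 40 to 60 mm) at the brake lever's free end, 90 mm from the pivot. The steel lever between is a bar 12 mm wide, heights 43 to 57 mm.
- shade: White enamel lamp shade, a loose shallow cone standing in the middle of the disc, not fixed to it: 124 mm across at the foot, 45 mm high, 32 mm neck, 0.17 to 0.35 kg. Origin at the centre of its underside; its top is 119 mm above the bench.
- spare_shade: A second, equal white shade standing on the bench on the side away from the brake lever; origin at the centre of its underside. Bystander.
- jar: Amber glass jar with dark lid, 64 mm across, 75 mm high, on the bench beyond the brake lever; origin at the centre of its underside. Bystander.
- tin: Tin, 72 mm across, 85 mm high, on the bench; origin at the centre of its underside. Bystander.
Things that resemble listed ones, but are neither listed nor needed, are in the scene too. Several things look just like the part that bears index_mark: the one meant starts farthest to the robot's right. What is shaped like the shade but orange is not meant.

How it is judged:
On the way, in this order (a step that is already met when the one before it is completed fails the run):
1. the arrow points at the index post (tip within 10 mm of the mark) and rests there, with the brake still off (horizontal distance between arrow_tip and index_mark below 0.01 m and velocity of joint rotor between -0.1 and 0.1 rad/s and value of joint brake below 0.7 rad), for 0.2 s.
2. the brake lever is pushed to its stop (value of joint brake above 1.42 rad), for 0.2 s.
At the end, for the whole second after the job is handed in: The arrow tip is within 10 mm of the index mark and at rest, the brake lever is at its stop (within 0.15 rad, 1.42 or more), the shade stands upright within 15 mm of the disc's centre, and the jar, tin and spare shade are within 20 mm of where they were (horizontal distance between arrow_tip and index_mark below 0.01 m and value of joint brake above 1.42 rad and velocity of joint rotor between -0.05 and 0.05 rad/s and horizontal distance between shade and disc_centre below 0.015 m and angle between shade's own z axis and vertical below 0.1 rad and linear speed of shade below 0.02 m/s and distance of each of spare_shade, jar, tin from where it was at the start of the episode below 0.02 m); the robot touches nothing.
It fails at once if the shade is touched by the robot (contact force between any of the fingers, the arm and shade above 0.5 N).
It fails at once if the shade is lifted, tipped, or shifted more than 15 mm off the disc's centre (height (world z) of shade above 0.084 m or not (horizontal distance between shade and disc_centre below 0.015 m and angle between shade's own z axis and vertical below 0.1 rad)).
It fails at once if the brake lever is pushed to on while the arrow is not at the post (value of joint brake above 1 rad and horizontal distance between arrow_tip and index_mark above 0.015 m).
It fails at once if the jar, the tin or the spare shade is moved more than 20 mm (distance of any of spare_shade, jar, tin from where it was at the start of the episode above 0.02 m).
It also fails if it takes over 72 s, if anything falls off the work surface, if the arm or the gripper's body presses on something with over 40 N, if the wrist force passes 120 N, or if a joint passes its speed limit or range.

### The arm

A 6-joint arm with a two-finger parallel gripper is mounted at the origin on the work surface. World frame = base frame: x ahead of the robot, y to its left, z up, the work surface at z = 0. Lengths are in m, angles in rad, forces in N, time in s.
With the tool pointing down it reaches from about 0.325 to 0.85 m from the base axis. Payload 4.4 kg.
Tool frame: the origin (TCP) lies at the very end of the fingers, on their centre line; the grasp point (between the pads) lies robot.grip_depth behind it (robot.grip_depth is the distance from the TCP to the grasp point, in m); z points along the fingers, y is the direction in which the jaws open and shut (so a half turn about z gives the same grasp; the last joint's range is limited). The gripper opens to 94 mm and grips with 3 to 60 N. Pads are 16 mm wide; open, the fingers measure 119 mm over their backs; the gripper's body (75 mm by 177 mm) begins 78 mm behind the grasp point.
Start: joints at [-1.484, 0.207, 1.542, -0, 1.393, -0.15], TCP at [0.135, -0.559, 0.174] pointing down, gripper open.
Joint ranges: [-2.73, 2.73], [-0.86, 2.22], [0.23, 2.46], [-1.11, 4.25], [0.08, 2.63], [-2.82, 2.82]. Speed limits (rad/s): [2.79, 2.79, 3.14, 3.14, 3.14, 3.14].

### API

Orientations are given as a unit quaternion [x, y, z, w].
In Python, from plant import read_state, snapshot, camera_info, robot, boxes_of, pinpoint gives the robot as it stands.
- The arm moves only by the tool servo_tool, never from a script. Its argument "increments" is one flat list of numbers, 7 for each row, row after row: the shift along the tool's x, y, z in m, then the turn, a rotation vector about the tool's x, y, z in degrees, then the opening, from 0 (shut) to 1 (fully open). In form: [tx, ty, tz, rx, ry, rz, hand, tx, ty, tz, rx, ry, rz, hand, ...]. A call has 1 to 10 rows; each row shifts and turns the commanded pose from where the row before left it, along the tool's axes as they then stand; what a row does not reach is not made up. A row lasts 1/10 s, in which the tool goes at most 50 mm and 8.59 degrees, less where a joint would pass 70% of its speed; a pose out of reach is approached as far as the arm can. A call with a gripper value outside its range is refused whole. The fingers move at their own pace and stop on an object; "force" is the grip in N (left out, the last holds). Time passes only in rows, so rows that do not move let the fingers close. It gives the time, the measured TCP pose, the force and the opening at its end, in the units of the state.
- read_state(): the state, without advancing time (a new reading comes with each control period).
- snapshot(name): name is "scene" or "top" or "wrist"; returns (picture, depth): 384x512x3 uint8, red, green, blue; 384x512 float32, m along the optical axis (not along the pixel's ray), 0 where there is no reading.
- camera_info(name): a dict with "fx", "fy", "cx", "cy" (pixels), "dist_coeffs" ([k1, k2, p1, p2, k3] as OpenCV has them; the pictures are not rectified), "camera_from_world" (4x4, takes a point from world to camera coordinates). Camera axes: x right, y up, looking along -z (the intrinsics and any distortion apply to the point x, -y, -z); pixel columns grow to the right and rows downward; lengths in m; the calibration is good to about 2 mm. A picture is of the moment at which its call begins: read the wrist's pose just before it. camera_info takes no time and is no camera call; for the wrist camera it gives the pose at the moment of the call.
- robot.close_job(): hands the job in, once; it reports no verdict.
Trained networks look in the newest picture that a camera, given by its name, has taken for a name from the list of things; names that differ only in an ending like _2 or _b are one class to them, and where a whole thing is asked for, a point or a joint stands for the part that bears it (a point fixed in the world has none). Each returns a list of dicts, best first, with "p" (0 to 1); they miss things now and then, are a little off and sometimes report something else, mostly with a low value. They report only what shows in the picture. A call takes as long as a camera call. They do not tell look-alikes from the thing itself.
- boxes_of(query, camera): "point" ([x, y, z] in m, in world coordinates, good to about 4 mm: the middle of the surface that is visible of it).
- pinpoint(query, camera): "point" ([x, y, z] in m, in world coordinates, good to about 4 mm: a listed point, or the origin of a listed thing).
The state is a dict: "clock": time; "q": joint angles; "qd": joint speeds; "joint_torque": joint torques, N m; "tcp_pos": TCP position; "tool_rot": TCP orientation; "contact_force": force on the tool from outside, world axes, zero at the start; "moment": the same for the moment, N m; "gripper_width": opening from 0.0 (shut) to 1.0 (fully open).
Only numpy, scipy, OpenCV 4.12 (cv2) and the standard library are available. Lean on these libraries where they do the work, as an engineer would, in place of code of your own. Each camera call takes 0.05 s, during which the arm holds its last target.

## Working session

There is one attempt and no reset: what is moved stays moved. The work goes in short steps, Python scripts to look and compute and a tool call to move; the robot and the scene stay as the last step left them, time stands still between calls to the robot, and variables do not carry over. Pictures are saved under pics/ and viewed, and the job is handed in when it is done.

Besides the shell and the picture viewer there is one more tool, called after "Request:" as name(argument=value, ...) on one line, values as JSON. servo_tool: Moves the arm, as the interface text tells. Its arguments: {"type":"object","properties":{"increments":{"type":"array"},"force":{"type":"number"}},"required":["increments"]}

```bash
mkdir -p pics; ls; cat > h.py <<'E'
import numpy as np, cv2
from plant import read_state, snapshot, camera_info, robot, boxes_of, pinpoint
def snap(n,f):
    p,d=snapshot(n); cv2.imwrite('pics/'+f,p[:,:,::-1]); return p,d
def world(ci,d,us,vs):
    K=np.array([[ci['fx'],0,ci['cx']],[0,ci['fy'],ci['cy']],[0,0,1.]])
    pts=cv2.undistortPoints(np.array([[u,v] for u,v in zip(us,vs)],float).reshape(-1,1,2),K,np.array(ci['dist_coeffs'],float)).reshape(-1,2)
    z=np.array([d[int(v),int(u)] for u,v in zip(us,vs)])
    c=np.c_[pts[:,0]*z,-pts[:,1]*z,-z,np.ones(len(z))]
    return (c@np.linalg.inv(np.array(ci['camera_from_world'])).T)[:,:3]
E
python3 - <<'E'
from h import *
np.set_printoptions(precision=4,suppress=True)
for c in ['top','scene']:
    snap(c,c+'1.png')
    for q in ['turntable','arrow_tip','disc_centre','index_mark','brake_pivot','brake_tip','shade','spare_shade','jar','tin']:
        print(c,q,[(np.round(r['point'],3).tolist(),round(r['p'],2)) for r in pinpoint(q,c)])
print(read_state(), camera_info('top'))
E
```

```text
pics
top turntable []
top arrow_tip [([0.381, 0.089, 0.059], 0.68)]
top disc_centre [([0.514, -0.22, 0.048], 0.21)]
top index_mark [([0.302, 0.417, 0.059], 0.79), ([0.699, 0.106, 0.059], 0.59), ([0.411, 0.521, 0.058], 0.57)]
top brake_pivot [([0.52, -0.121, 0.046], 0.69)]
top brake_tip [([0.514, -0.219, 0.049], 0.54), ([0.545, 0.072, 0.07], 0.29)]
top shade [([0.546, 0.074, 0.076], 0.91), ([0.301, 0.186, -0.001], 0.88)]
top spare_shade [([0.6, 0.38, 0.002], 0.78)]
top jar [([0.643, -0.169, 0.004], 0.68)]
top tin [([0.452, 0.376, 0.003], 0.66)]
scene turntable [([0.544, 0.073, -0.002], 0.81)]
scene arrow_tip [([0.379, 0.088, 0.059], 0.75)]
scene disc_centre []
scene index_mark [([0.307, 0.414, 0.061], 0.7), ([0.413, 0.524, 0.059], 0.62), ([0.701, 0.105, 0.057], 0.59)]
scene brake_pivot [([0.525, -0.125, 0.052], 0.68)]
scene brake_tip [([0.517, -0.219, 0.051], 0.76), ([0.543, 0.07, 0.074], 0.35)]
scene shade [([0.303, 0.185, -0.0], 0.75), ([0.547, 0.073, 0.074], 0.6)]
scene spare_shade [([0.6, 0.382, 0.0], 0.7)]
scene jar [([0.648, -0.171, 0.003], 0.78)]
scene tin [([0.448, 0.379, 0.00
[... 154 characters left out ...]
.0002]), 'joint_torque': array([ -0.0003, -37.0901, -28.1767,   0.0699,   0.0276,  -0.    ]), 'tcp_pos': array([ 0.1349, -0.559 ,  0.1741]), 'tool_rot': array([0.993 , 0.1181, 0.    , 0.    ]), 'contact_force': array([ 0.6993, -0.7421,  0.3418]), 'moment': array([-0.0129, -0.0215, -0.0747]), 'gripper_width': 1.0018602683417421} {'fx': 451.35242456856145, 'fy': 451.35242456856145, 'cx': 261.97636661636966, 'cy': 191.8292428577068, 'dist_coeffs': array([0.0083, 0.    , 0.    , 0.    , 0.    ]), 'camera_from_world': array([[-0.0245, -0.9996,  0.0119,  0.149 ],
       [ 0.9985, -0.0239,  0.05  , -0.4409],
       [-0.0497,  0.0131,  0.9987, -1.3772],
       [ 0.    ,  0.    ,  0.    ,  1.    ]])}
```

View pics/top1.png

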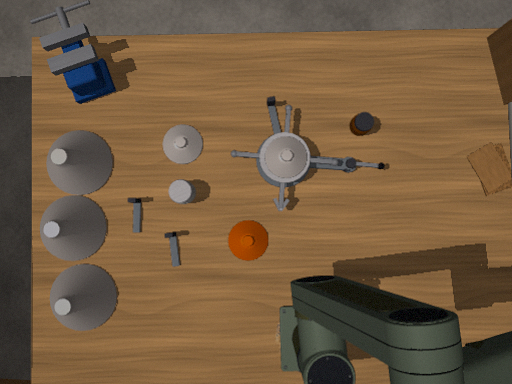

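View pics/scene1.png

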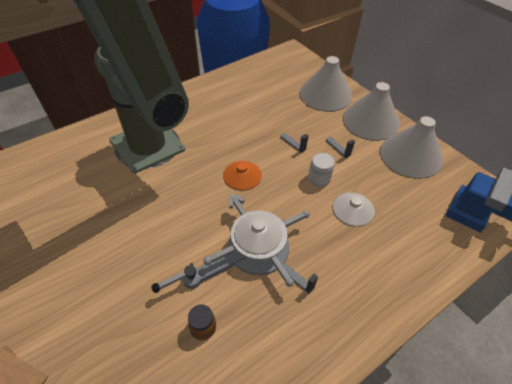

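The pictures show three post-like parts. In the top view they are at (271,101), (136,200) and (173,235); the first is farthest to the robot's right, at y=0.106, and sits beside the turntable on its bar. The white shade on the disc is at (287,156), the spare at (182,143) and the orange decoy at (248,240). The arrow head is at (282,202) and the brake knob at (381,166). Next is one close crop with depth refinement.

```bash
python3 - <<'E'
from h import *
np.set_printoptions(precision=4,suppress=True)
print(robot.grip_depth)
p,d=snapshot('top'); ci=camera_info('top')
cv2.imwrite('pics/crop1.png',cv2.resize(p[85:220,220:400,::-1],None,fx=4,fy=4,interpolation=cv2.INTER_CUBIC))
us,vs=np.meshgrid(np.arange(225,400),np.arange(88,215)); us=us.ravel();vs=vs.ravel()
w=world(ci,d,us,vs)
r=np.hypot(w[:,0]-.545,w[:,1]-.073)
def st(n,m): print(n,m.sum(),w[m].mean(0),w[m].min(0),w[m].max(0))
st('post top',(w[:,2]>.06)&(w[:,2]<.075)&(r>.165)&(w[:,0]>.65))
st('neck',(w[:,2]>.112)&(w[:,2]<.13)&(r<.04))
m=(w[:,2]>.066)&(w[:,2]<.079)&(r<.085);st('disc',m)
c,rad=cv2.minEnclosingCircle(w[m][:,:2].astype(np.float32));print(c,rad)
m=(w[:,2]>.078)&(r<.085);c,rad=cv2.minEnclosingCircle(w[m][:,:2].astype(np.float32));print('shade',c,rad)
a=np.degrees(np.arctan2(w[:,1]-.073,w[:,0]-.545))
m=(w[:,2]>.05)&(w[:,2]<.072)&(r>.09)&(r<.118)
for k in np.unique(np.round((a[m]+5.4)/90)): 
  s=np.abs((a+5.4)/90-k)<.25; s&=m; print(k,s.sum(),a[s].mean(),w[s].mean(0))
E
```

```text
0.0188
post top 85 [ 0.6896 -0.0327  0.0702] [ 0.6502 -0.1922  0.0602] [0.7268 0.1175 0.0749]
neck 102 [0.5426 0.0688 0.1189] [0.5172 0.0544 0.1122] [0.557  0.0831 0.1257]
disc 698 [0.5404 0.0793 0.0741] [ 0.4602 -0.0111  0.066 ] [0.6298 0.1571 0.079 ]
(0.5449885129928589, 0.07278455048799515) 0.08498471975326538
shade (0.543102502822876, 0.07166886329650879) 0.07384669035673141
-1.0 47 -97.1593109432726 [ 0.5321 -0.0303  0.0656]
-0.0 42 -6.869889015342254 [0.6479 0.0605 0.0666]
1.0 48 84.89065708254778 [0.5542 0.1755 0.0652]
2.0 46 174.57726685413627 [0.4416 0.0828 0.0661]
```

View pics/crop1.png

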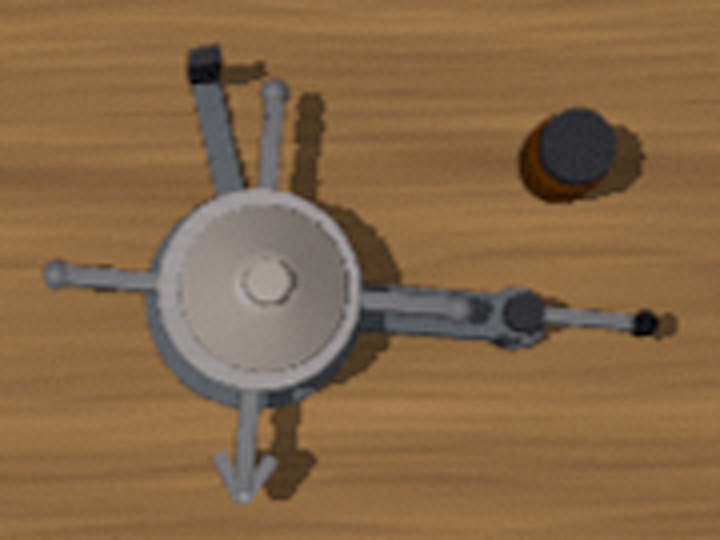

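The crop confirms the choice: post at (204,65), arrow head at (245,480), brake knob at (645,323), all in crop pixels. I'll refine the post angle, then start moving.

```bash
python3 - <<'E'
from h import *
np.set_printoptions(precision=4,suppress=True)
p,d=snapshot('top'); ci=camera_info('top')
us,vs=np.meshgrid(np.arange(225,400),np.arange(88,215)); us=us.ravel();vs=vs.ravel()
w=world(ci,d,us,vs); ax=np.array([.543,.072])
m=(w[:,2]>.06)&(w[:,2]<.078)&(w[:,0]>.69)&(w[:,1]>.08)
print(m.sum(),w[m].mean(0),w[m].min(0),w[m].max(0))
v=w[m].mean(0)[:2]-ax;print(np.degrees(np.arctan2(v[1],v[0])),np.hypot(*v))
# bar
r=np.hypot(*(w[:,:2]-ax).T)
m=(w[:,2]>.004)&(w[:,2]<.02)&(w[:,0]>.63)&(w[:,1]>.08)&(r<.165)&(w[:,1]<.13)
v=w[m].mean(0)[:2]-ax;print(m.sum(),np.degrees(np.arctan2(v[1],v[0])),np.hypot(*v))
m=(w[:,2]>.035)&(w[:,2]<.075)&(w[:,1]<-.205)&(w[:,0]<.6);print('knob',m.sum(),w[m].mean(0),w[m].min(0),w[m].max(0))
E
```

```text
41 [0.7186 0.1063 0.068 ] [0.7107 0.0961 0.0602] [0.7281 0.1174 0.075 ]
11.043490910445612 0.17889743945964748
192 11.995048941108749 0.1278370545164698
knob 47 [ 0.5132 -0.216   0.0587] [ 0.5041 -0.2269  0.0468] [ 0.5229 -0.206   0.0657]
```

Request:
servo_tool(increments=[0,0,-0.02,0,0,6.78,0,0,0,0,0,0,6.78,0], force=30)

```text
clock: 1.4
tcp_pos: [0.1351, -0.5607, 0.1968]
tool_rot: [1.0, -0.002, 0.0, 0.002]
contact_force: [-0.2, 0.3, 1.1]
gripper_width: 0.863
```

Request:
servo_tool(increments=[0.03,-0.03,0,0,0,0,0,0.03,-0.03,0,0,0,0,0,0.03,-0.03,0,0,0,0,0,0.03,-0.03,0,0,0,0,0,0.03,-0.03,0,0,0,0,0,0.03,-0.03,0,0,0,0,0,0.03,-0.03,0,0,0,0,0,0.03,-0.03,0,0,0,0,0,0.03,-0.03,0,0,0,0,0,0.03,-0.03,0,0,0,0,0])

```text
clock: 2.4
tcp_pos: [0.4359, -0.2576, 0.1944]
tool_rot: [1.0, 0.0, 0.0, 0.0]
contact_force: [0.0, -0.6, -0.3]
gripper_width: 0.022
```

Request:
servo_tool(increments=[0.0085,-0.045,0,0,0,0,0,0.0085,-0.045,0,0,0,0,0,0.0085,-0.045,0,0,0,0,0,0.0085,-0.045,0,0,0,0,0,0.0085,-0.045,0,0,0,0,0,0.0085,-0.045,0,0,0,0,0,0.0085,-0.045,0,0,0,0,0,0.0085,-0.045,0,0,0,0,0,0.0085,-0.045,0,0,0,0,0,0.0085,-0.045,0,0,0,0,0])

```text
clock: 3.4
tcp_pos: [0.5199, 0.1931, 0.1944]
tool_rot: [1.0, 0.0, 0.0, -0.0]
contact_force: [0.7, -0.5, -0.0]
gripper_width: 0.006
```

Request:
servo_tool(increments=[0,0,0,0,0,0,0,0,0,0,0,0,0,0])

```text
clock: 3.6
tcp_pos: [0.5195, 0.1917, 0.1939]
tool_rot: [1.0, 0.001, -0.0, 0.0]
contact_force: [-1.1, -0.0, -0.3]
gripper_width: 0.006
```

```bash
python3 - <<'E'
import numpy as np
c=np.array([.543,.072]);r=.12
prev=np.array([.5195,.1915])
ang=list(np.arange(98,76,-2.5))+list(np.arange(72,-62,-4.0))
for i,a in enumerate(ang):
    t=np.round(c+r*np.array([np.cos(np.radians(a)),np.sin(np.radians(a))]),4)
    d=t-prev; prev=t
    print("%g, %g, 0, 0,0,0,0,"%(round(d[0],4),round(-d[1],4)), end='\n' if i%10==9 else ' ')
print(a,t)
E
```

```text
0.0068, 0.0007, 0, 0,0,0,0, 0.0052, -0.0006, 0, 0,0,0,0, 0.0052, -0.0004, 0, 0,0,0,0, 0.0053, -0.0002, 0, 0,0,0,0, 0.0052, 0.0001, 0, 0,0,0,0, 0.0052, 0.0003, 0, 0,0,0,0, 0.0052, 0.0005, 0, 0,0,0,0, 0.0052, 0.0007, 0, 0,0,0,0, 0.0051, 0.001, 0, 0,0,0,0, 0.0122, 0.0033, 0, 0,0,0,0,
0.0079, 0.0028, 0, 0,0,0,0, 0.0076, 0.0034, 0, 0,0,0,0, 0.0074, 0.004, 0, 0,0,0,0, 0.0071, 0.0044, 0, 0,0,0,0, 0.0068, 0.0049, 0, 0,0,0,0, 0.0064, 0.0054, 0, 0,0,0,0, 0.006, 0.0058, 0, 0,0,0,0, 0.0056, 0.0063, 0, 0,0,0,0, 0.0052, 0.0066, 0, 0,0,0,0, 0.0047, 0.0069, 0, 0,0,0,0,
0.0042, 0.0073, 0, 0,0,0,0, 0.0036, 0.0075, 0, 0,0,0,0, 0.0032, 0.0078, 0, 0,0,0,0, 0.0026, 0.0079, 0, 0,0,0,0, 0.002, 0.0082, 0, 0,0,0,0, 0.0014, 0.0082, 0, 0,0,0,0, 0.0009, 0.0083, 0, 0,0,0,0, 0.0003, 0.0084, 0, 0,0,0,0, -0.0003, 0.0084, 0, 0,0,0,0, -0.0009, 0.0083, 0, 0,0,0,0,
-0.0014, 0.0082, 0, 0,0,0,0, -0.002, 0.0082, 0, 0,0,0,0, -0.0026, 0.0079, 0, 0,0,0,0, -0.0032, 0.0078, 0, 0,0,0,0, -0.0036, 0.0075, 0, 0,0,0,0, -0.0042, 0.0073, 0, 0,0,0,0, -0.0047, 0.0069, 0, 0,0,0,0, -0.0052, 0.0066, 0, 0,0,0,0, -0.0056, 0.0063, 0, 0,0,0,0, -0.006, 0.0058, 0, 0,0,0,0,
-0.0064, 0.0054, 0, 0,0,0,0, -0.0068, 0.0049, 0, 0,0,0,0, -0.0071, 0.0044, 0, 0,0,0,0, -60.0 [ 0.603  -0.0319]
```

Request:
servo_tool(increments=[0,0,0.03,0,0,0,0,0,0,0.03,0,0,0,0,0,0,0.03,0,0,0,0,0,0,0.03,0,0,0,0,0,0,0.028,0,0,0,0,0,0,0,0,0,0,0])

```text
clock: 4.2
tcp_pos: [0.5154, 0.1883, 0.0419]
tool_rot: [1.0, -0.001, -0.005, 0.001]
contact_force: [-0.5, -0.4, -1.3]
gripper_width: 0.006
```

Request:
servo_tool(increments=[0.007,0,0,0,0,0,0,0.005,-0.001,0,0,0,0,0,0.005,0,0,0,0,0,0,0.005,0,0,0,0,0,0,0.005,0,0,0,0,0,0,0.005,0,0,0,0,0,0,0.005,0,0,0,0,0,0,0.006,0.001,0,0,0,0,0,0.006,0.001,0,0,0,0,0,0.007,0.002,0,0,0,0,0])

```text
clock: 5.2
tcp_pos: [0.5762, 0.1881, 0.046]
tool_rot: [1.0, 0.0, -0.0, 0.0]
contact_force: [-0.5, 0.3, -0.1]
gripper_width: 0.005
```

```bash
python3 - <<'E'
from h import *
snap('top','t2.png');s=read_state();print(s['tcp_pos'],s['contact_force'])
for c in ['top']:
    print([(np.round(r['point'],3).tolist(),round(r['p'],2)) for r in pinpoint('arrow_tip',c)])
E
```

```text
[0.57758286 0.18758101 0.04626305] [-0.11432161 -1.04989338  0.48826717]
[([0.382, 0.086, 0.06], 0.63)]
```

View pics/t2.png

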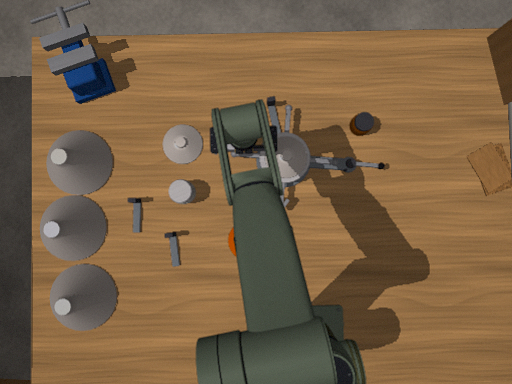

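```bash
python3 - <<'E'
from h import *
p,d=snap('scene','s2.png');s=read_state();print(s['tcp_pos'])
cv2.imwrite('pics/s2c.png',cv2.resize(p[150:310,180:360,::-1],None,fx=4,fy=3.7))
print([(np.round(r['point'],3).tolist(),round(r['p'],2)) for r in pinpoint('arrow_tip','scene')])
E
```

```text
[0.57629389 0.1878557  0.04611398]
[([0.377, 0.089, 0.063], 0.78)]
```

View pics/s2c.png

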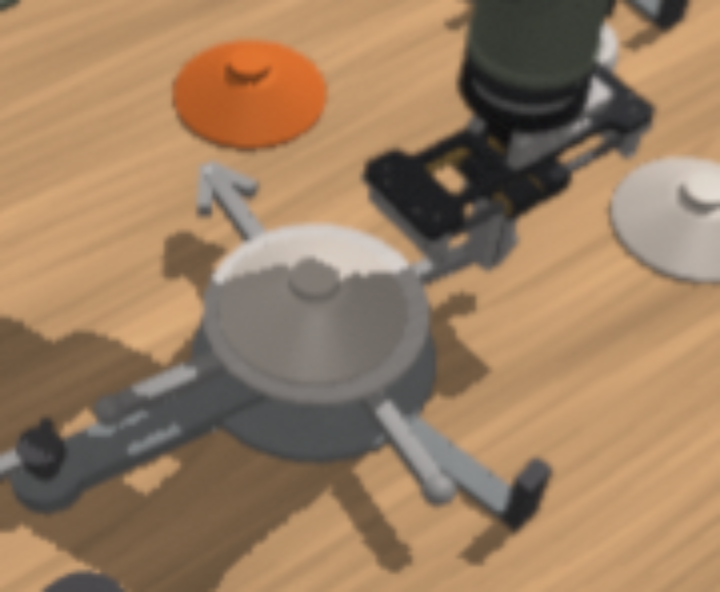

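```bash
python3 - <<'E'
from h import *
np.set_printoptions(precision=4,suppress=True)
s=read_state();print(s['tcp_pos'],s['clock'])
for c in ['scene','top','wrist']:
    p,d=snapshot(c); ci=camera_info(c)
    if c=='wrist': cv2.imwrite('pics/w2.png',p[:,:,::-1])
    us,vs=np.meshgrid(np.arange(0,512),np.arange(0,384)); us=us.ravel();vs=vs.ravel()
    w=world(ci,d,us,vs); w=w[d.ravel()>0]
    for lo,hi in [(.044,.056),(.056,.072),(.072,.085),(.085,.1),(.1,.12),(.12,.15)]:
        m=(w[:,2]>lo)&(w[:,2]<hi)&(abs(w[:,0]-.56)<.08)&(abs(w[:,1]-.21)<.06)
        if m.any(): print(c,lo,m.sum(),w[m].mean(0),w[m].min(0),w[m].max(0))
E
```

```text
[0.5758 0.1879 0.046 ] 5.4
scene 0.044 14 [0.5603 0.1748 0.0537] [0.5572 0.1537 0.0505] [0.5683 0.2225 0.0559]
scene 0.056 68 [0.5566 0.1727 0.0642] [0.5452 0.1503 0.0563] [0.5696 0.2246 0.0688]
scene 0.072 5 [0.5837 0.1881 0.0803] [0.5821 0.1837 0.0771] [0.5843 0.1939 0.0823]
scene 0.085 37 [0.5803 0.1813 0.0932] [0.5661 0.1733 0.086 ] [0.5851 0.1977 0.0999]
scene 0.1 48 [0.5798 0.1813 0.1098] [0.5659 0.1729 0.1006] [0.5853 0.199  0.12  ]
scene 0.12 47 [0.5818 0.1796 0.132 ] [0.5679 0.1723 0.1204] [0.586  0.1974 0.1495]
top 0.044 5 [0.5509 0.1941 0.0529] [0.5469 0.1661 0.0475] [0.5573 0.2314 0.0559]
top 0.056 109 [0.554  0.1891 0.0657] [0.5452 0.1509 0.056 ] [0.5653 0.2313 0.0719]
top 0.072 1 [0.5533 0.151  0.0725] [0.5533 0.151  0.0725] [0.5533 0.151  0.0725]
wrist 0.044 96 [0.5626 0.1781 0.0538] [0.5588 0.1502 0.0507] [0.5702 0.2255 0.056 ]
wrist 0.056 1253 [0.5598 0.1934 0.0645] [0.5454 0.15   0.056 ] [0.5711 0.2307 0.0696]
wrist 0.072 99 [0.5851 0.1878 0.0817] [0.5834 0.1777 0.0757] [0.586  0.1984 0.085 ]
wrist 0.085 348 [0.5851 0.1876 0.0928] [0.583  0.1752 0.085 ] [0.586 0.2   0.1  ]
wrist 0.1 634 [0.5851 0.1876 0.1106] [0.5827 0.1752 0.1001] [0.5862 0.2    0.1199]
wrist 0.12 1272 [0.5843 0.1876 0.1342] [0.5721 0.1748 0.12  ] [0.5863 0.2002 0.1493]
```

View pics/w2.png

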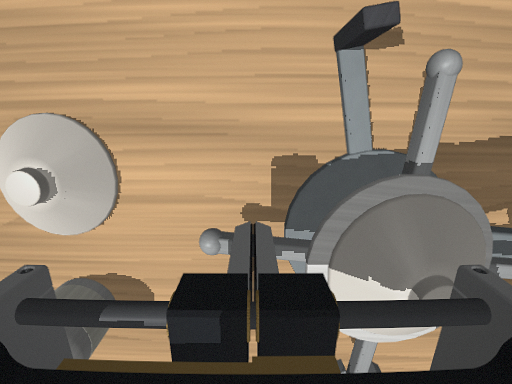

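```bash
python3 - <<'E'
from h import *
np.set_printoptions(precision=4,suppress=True)
s=read_state();print(s['tcp_pos'],s['clock'],s['tool_rot'],s['q'])
p,d=snapshot('wrist'); ci=camera_info('wrist')
cv2.imwrite('pics/w3.png',cv2.resize(p[200:300,190:320,::-1],None,fx=6,fy=6))
for u in (238,246,252,262):
    vs=list(range(216,275,3)); w=world(ci,d,[u]*len(vs),vs)
    print(u); print(np.c_[vs,w][:14])
E
```

```text
[0.5755 0.1881 0.0461] 5.55 [ 1.      0.0001 -0.0002  0.    ] [0.1731 0.3993 1.575  0.0001 1.1677 1.7436]
238
[[216.       0.5591   0.2026  -0.0007]
 [219.       0.5553   0.2028  -0.002 ]
 [222.       0.5528   0.2027   0.    ]
 [225.       0.5851   0.1978   0.0835]
 [228.       0.5856   0.1974   0.0897]
 [231.       0.5858   0.1971   0.0951]
 [234.       0.5857   0.1969   0.0994]
 [237.       0.585    0.1968   0.1023]
 [240.       0.5854   0.1965   0.1073]
 [243.       0.5852   0.1963   0.1108]
 [246.       0.5852   0.1961   0.1147]
 [249.       0.5848   0.196    0.1176]
 [252.       0.5852   0.1957   0.1217]
 [255.       0.5848   0.1956   0.1245]]
246
[[216.       0.5592   0.1945  -0.0003]
 [219.       0.5557   0.1945  -0.0008]
 [222.       0.5855   0.1923   0.0789]
 [225.       0.5856   0.1922   0.0846]
 [228.       0.5855   0.1921   0.0894]
 [231.       0.5854   0.1919   0.094 ]
 [234.       0.5852   0.1918   0.0981]
 [237.       0.5852   0.1917   0.1026]
 [240.       0.5852   0.1916   0.1068]
 [243.       0.5858   0.1915   0.112 ]
 [246.       0.5858   0.1914   0.1157]
 [249.    
[... 509 characters left out ...]
      0.5837   0.188    0.1117]
 [249.       0.5843   0.1879   0.1166]
 [252.       0.5834   0.1879   0.1186]
 [255.       0.5834   0.1879   0.122 ]]
262
[[216.       0.5589   0.1781  -0.0011]
 [219.       0.5557   0.1781  -0.001 ]
 [222.       0.5524   0.1781  -0.0007]
 [225.       0.5858   0.1812   0.0851]
 [228.       0.5855   0.1813   0.0894]
 [231.       0.585    0.1814   0.0931]
 [234.       0.5859   0.1816   0.0996]
 [237.       0.5852   0.1817   0.1026]
 [240.       0.5855   0.1819   0.1074]
 [243.       0.5849   0.182    0.1103]
 [246.       0.5853   0.1821   0.1148]
 [249.       0.585    0.1822   0.1179]
 [252.       0.5854   0.1824   0.1221]
 [255.       0.5854   0.1825   0.1254]]
```

View pics/w3.png

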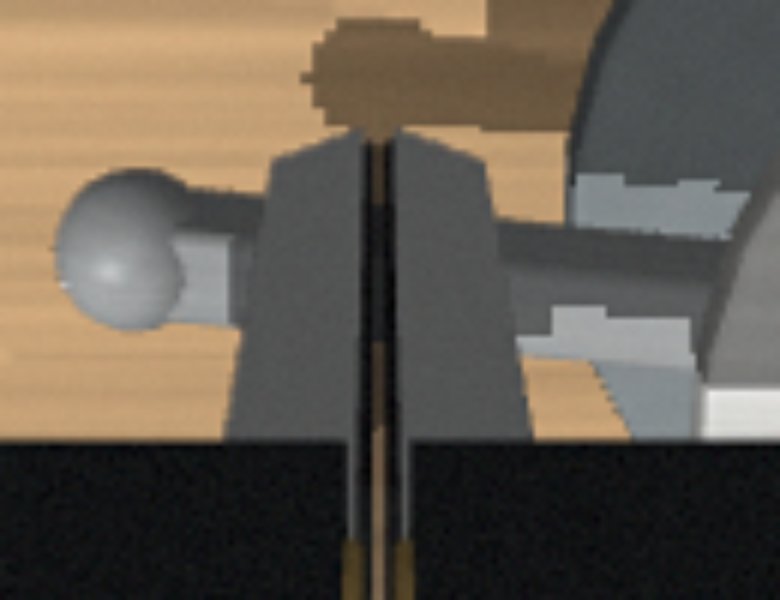

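The fingertip passed over the arm without touching it. Scene and wrist depth both put the real fingertips at about z=0.077, while tcp_pos says 0.046. I'll measure how high the gripper body really is before going lower.

```bash
python3 - <<'E'
from h import *
np.set_printoptions(precision=4,suppress=True)
s=read_state();T=s['tcp_pos'];print(T)
p,d=snap('scene','s3.png'); ci=camera_info('scene')
us,vs=np.meshgrid(np.arange(0,512),np.arange(0,384)); us=us.ravel();vs=vs.ravel()
w=world(ci,d,us,vs)
m=(d.ravel()>0)&(w[:,2]>.074)&(w[:,2]<.3)&(abs(w[:,0]-T[0])<.1)&(abs(w[:,1]-T[1])<.12)&(np.hypot(w[:,0]-.543,w[:,1]-.072)>.08)
for y in np.arange(.08,.30,.012):
    k=m&(abs(w[:,1]-y)<.006)
    if k.any(): print(round(y,3),k.sum(),'zmin',np.sort(w[k][:,2])[:6], 'x',w[k][:,0].min(),w[k][:,0].max())
E
```

```text
[0.5755 0.1882 0.0461]
0.116 4 zmin [0.2103 0.2122 0.2138 0.2173] x 0.60847847028378 0.6093586003057296
0.128 12 zmin [0.1905 0.1908 0.1908 0.1909 0.1915 0.1924] x 0.5978162746685437 0.606446636539785
0.14 32 zmin [0.1859 0.189  0.1899 0.1903 0.191  0.191 ] x 0.5907105618373757 0.6032728448164808
0.152 208 zmin [0.1868 0.1888 0.1888 0.1894 0.1898 0.1905] x 0.5513568481312308 0.6034929647222679
0.164 312 zmin [0.1692 0.1711 0.1724 0.1726 0.1737 0.174 ] x 0.5428920948463647 0.609287754172344
0.176 306 zmin [0.0848 0.0887 0.0889 0.0894 0.0896 0.0916] x 0.5547156753135716 0.612053463368481
0.188 149 zmin [0.0787 0.0792 0.0793 0.0844 0.0847 0.0877] x 0.5622969359968374 0.6124330092472892
0.2 101 zmin [0.0926 0.096  0.1012 0.108  0.1084 0.1126] x 0.5827387711516825 0.6106626690987977
0.212 65 zmin [0.1824 0.1857 0.1903 0.1915 0.193  0.1935] x 0.5930345697226669 0.6094496380466664
0.224 58 zmin [0.1867 0.1889 0.189  0.1891 0.1893 0.1894] x 0.5919144690552303 0.6083024785167697
0.236 32 zmin [0.1877 0.1888 0.1889 0.1895 0.1895 0.1899] x 0.5893990950444072 0.6029068508567413
0.248 57 zmin [0.1881 0.1885 0.1886 0.1892 0.1893 0.1906] x 0.5893746179868151 0.6085663706975035
0.26 99 zmin [0.1722 0.1758 0.1763 0.1763 0.1769 0.1772] x 0.5624747387475488 0.6100115183001638
0.272 58 zmin [0.1894 0.2012 0.2019 0.2019 0.2069 0.2085] x 0.5572367690834592 0.6092379472718139
```

View pics/s3.png

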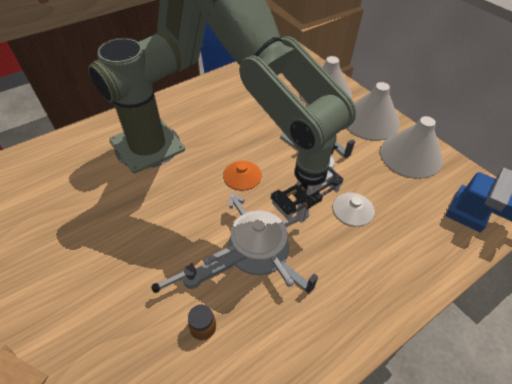

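Request:
servo_tool(increments=[0,0,-0.01,0,0,0,0,-0.02,0,0,0,0,0,0,-0.02,0,0,0,0,0,0,-0.02,0,0,0,0,0,0,0,0,0,0,0,0,0,0,0,0.018,0,0,0,0,0,0,0.018,0,0,0,0,0,0,0,0,0,0,0])

```text
clock: 6.45
tcp_pos: [0.5146, 0.1877, 0.0185]
tool_rot: [1.0, 0.0, -0.002, 0.0]
contact_force: [-0.0, -0.6, 0.4]
gripper_width: -0.001
```

```bash
cat >> h.py <<'E'
def look(tag,names=('scene','top')):
    for c in names:
        snap(c,tag+c[0]+'.png')
        print(c,[(np.round(r['point'],3).tolist(),round(r['p'],2)) for r in pinpoint('arrow_tip',c)])
def tip():
    s=read_state();T=s['tcp_pos'];p,d=snapshot('wrist'); ci=camera_info('wrist')
    us,vs=np.meshgrid(np.arange(225,280,2),np.arange(200,300,1)); us=us.ravel();vs=vs.ravel()
    w=world(ci,d,us,vs);m=(np.hypot(w[:,0]-T[0],w[:,1]-T[1])<.016)&(w[:,2]>.02)
    print('tcp',T,'low',np.sort(w[m][:,2])[:5],w[m][np.argsort(w[m][:,2])[:20]].mean(0))
E
python3 - <<'E'
from h import *
np.set_printoptions(precision=4,suppress=True)
tip(); p,d=snap('scene','s4.png'); cv2.imwrite('pics/s4c.png',cv2.resize(p[150:310,180:360,::-1],None,fx=4,fy=3.7))
E
```

```text
tcp [0.5146 0.1877 0.0185] low [0.0493 0.0503 0.0509 0.051  0.0521] [0.5252 0.1876 0.0528]
```

View pics/s4c.png

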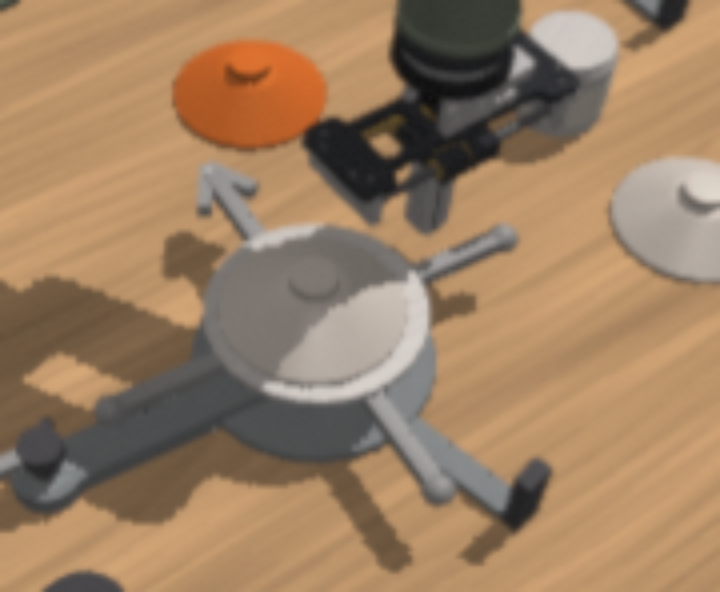

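The finger now stands clear on the robot side of the arm, with its tip at about z=0.05. Now the push.

Request:
servo_tool(increments=[0.007,0,0,0,0,0,0,0.006,-0.001,0,0,0,0,0,0.006,-0.001,0,0,0,0,0,0.005,0,0,0,0,0,0,0.005,0,0,0,0,0,0,0.005,0,0,0,0,0,0,0.005,0,0,0,0,0,0,0.005,0,0,0,0,0,0,0.006,0.001,0,0,0,0,0,0.006,0.002,0,0,0,0,0])

```text
clock: 7.55
tcp_pos: [0.572, 0.1871, 0.0199]
tool_rot: [1.0, 0.0, -0.0, -0.0]
contact_force: [-1.4, 0.1, -0.0]
gripper_width: 0.005
```

```bash
python3 - <<'E'
from h import *
np.set_printoptions(precision=4,suppress=True)
look('p1',('scene',)); tip()
E
```

```text
scene [([0.392, 0.135, 0.062], 0.58)]
tcp [0.5735 0.1869 0.0204] low [0.0505 0.0509 0.0518 0.0524 0.0532] [0.5825 0.187  0.0539]
```

Request:
servo_tool(increments=[0.007,0.002,0,0,0,0,0,0.008,0.003,0,0,0,0,0,0.0075,0.0035,0,0,0,0,0,0.0075,0.004,0,0,0,0,0,0.007,0.0045,0,0,0,0,0,0.007,0.005,0,0,0,0,0,0.0065,0.0055,0,0,0,0,0,0.006,0.006,0,0,0,0,0,0.0055,0.0065,0,0,0,0,0,0.005,0.0065,0,0,0,0,0])

```text
clock: 8.7
tcp_pos: [0.6393, 0.1401, 0.0202]
tool_rot: [1.0, 0.0, 0.0, -0.0]
contact_force: [-0.4, 0.5, 0.7]
gripper_width: 0.007
```

Request:
servo_tool(increments=[0.0045,0.007,0,0,0,0,0,0.004,0.0075,0,0,0,0,0,0.0035,0.0075,0,0,0,0,0,0.003,0.008,0,0,0,0,0,0.0025,0.008,0,0,0,0,0,0.002,0.008,0,0,0,0,0,0.0015,0.008,0,0,0,0,0,0.001,0.0085,0,0,0,0,0,0,0.0085,0,0,0,0,0,0,0.0085,0,0,0,0,0])

```text
clock: 9.7
tcp_pos: [0.6608, 0.0604, 0.0202]
tool_rot: [1.0, 0.0, 0.0, -0.0]
contact_force: [-0.9, 1.3, -0.2]
gripper_width: 0.002
```

```bash
python3 - <<'E'
from h import *
np.set_printoptions(precision=4,suppress=True)
look('p2'); tip()
E
```

```text
scene []
top [([0.594, 0.223, 0.057], 0.91)]
tcp [0.6612 0.0604 0.0204] low [0.0509 0.0511 0.0516 0.0517 0.0522] [0.6706 0.0606 0.0536]
```

View pics/p2s.png

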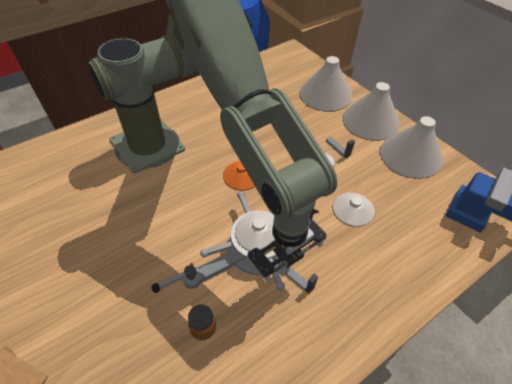

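Request:
servo_tool(increments=[-0.001,0.008,0,0,0,0,0,-0.0015,0.008,0,0,0,0,0,-0.002,0.008,0,0,0,0,0,-0.0025,0.008,0,0,0,0,0,-0.003,0.008,0,0,0,0,0,-0.0035,0.0075,0,0,0,0,0,-0.004,0.0075,0,0,0,0,0,-0.0045,0.007,0,0,0,0,0,-0.005,0.0065,0,0,0,0,0,-0.0055,0.0065,0,0,0,0,0])

```text
clock: 10.95
tcp_pos: [0.628, -0.0145, 0.0203]
tool_rot: [1.0, 0.0, 0.0, 0.0]
contact_force: [0.6, 0.9, -0.2]
gripper_width: 0.007
```

```bash
python3 - <<'E'
from h import *
np.set_printoptions(precision=4,suppress=True)
look('p3'); print(read_state()['tcp_pos'])
E
```

```text
scene []
top [([0.677, 0.16, 0.056], 0.96), ([0.454, 0.375, 0.002], 0.17)]
[ 0.6281 -0.0144  0.0202]
```

View pics/p3t.png

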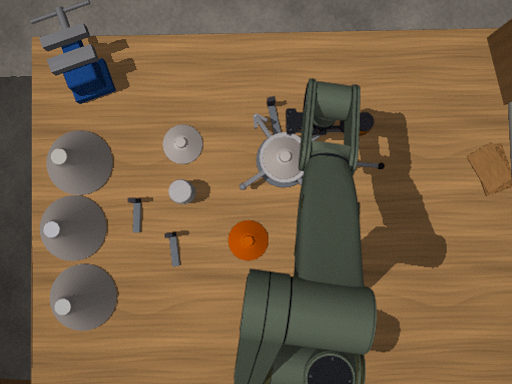

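Request:
servo_tool(increments=[-0.0045,0.004,0,0,0,0,0,-0.0045,0.004,0,0,0,0,0,-0.005,0.0035,0,0,0,0,0,-0.005,0.003,0,0,0,0,0,-0.004,0.0025,0,0,0,0,0,0,0,0,0,0,0,0])

```text
clock: 11.75
tcp_pos: [0.6044, -0.0315, 0.02]
tool_rot: [1.0, -0.0, -0.001, 0.0]
contact_force: [-0.3, 0.0, 0.9]
gripper_width: 0.003
```

```bash
cat >> h.py <<'E'
def measure():
    p,d=snapshot('top'); ci=camera_info('top')
    us,vs=np.meshgrid(np.arange(225,340),np.arange(88,215)); us=us.ravel();vs=vs.ravel()
    w=world(ci,d,us,vs); ax=np.array([.543,.072]); v=w[:,:2]-ax; r=np.hypot(*v.T); a=np.degrees(np.arctan2(v[:,1],v[:,0]))
    m=(w[:,2]>.05)&(w[:,2]<.074)&(r>.09)&(r<.118)
    h,e=np.histogram(a[m],np.arange(-180,181,10))
    for i in np.nonzero((h>3))[0]: print(int(e[i]),h[i],end='; ')
    print()
    for c in np.arange(-90,181,90)+11.4:
        k=m&(abs((a-c+180)%360-180)<25)
        if k.sum()>8: print('arm near',round(c,1),'n',k.sum(),'mean',round(float(((a[k]-c+180)%360-180).mean()+c),2))
    k=(w[:,2]>.055)&(w[:,2]<.078)&(r>.165)&(w[:,0]>.66)&(w[:,1]>.06)&(w[:,1]<.15); print('post',k.sum(),a[k].mean())
    return p
E
python3 - <<'E'
from h import *
np.set_printoptions(precision=4,suppress=True)
look('p4');p=measure(); print(read_state()['tcp_pos'])
E
```

```text
scene [([0.692, 0.13, 0.059], 0.93)]
top [([0.695, 0.127, 0.06], 0.71)]
-170 22; -160 27; -80 7; -70 4; 10 19; 20 31; 100 19; 110 29; 
arm near -78.6 n 11 mean -70.89
arm near 11.4 n 50 mean 20.88
arm near 101.4 n 48 mean 110.82
arm near 191.4 n 49 mean 200.59
post 45 11.184744669475313
[ 0.6054 -0.031   0.0201]
```

Request:
servo_tool(increments=[-0.004,0.002,0,0,0,0,0,-0.004,0.002,0,0,0,0,0,-0.004,0.002,0,0,0,0,0,-0.003,0.0015,0,0,0,0,0,0,0,0,0,0,0,0,0,0,0,0,0,0,0])

```text
clock: 12.6
tcp_pos: [0.5899, -0.0387, 0.0201]
tool_rot: [1.0, 0.0, -0.0, 0.0]
contact_force: [-0.4, 0.5, -0.7]
gripper_width: 0.003
```

```bash
python3 - <<'E'
from h import *
np.set_printoptions(precision=4,suppress=True)
look('p5');p=measure(); print(read_state()['tcp_pos'])
for c in ['scene','top']: print([(np.round(r['point'],3).tolist(),round(r['p'],2)) for r in pinpoint('index_mark',c)])
E
```

```text
scene [([0.696, 0.107, 0.059], 0.69)]
top [([0.701, 0.108, 0.062], 0.9)]
-170 44; 0 4; 10 41; 100 45; 
arm near 11.4 n 45 mean 13.38
arm near 101.4 n 48 mean 103.55
arm near 191.4 n 47 mean 193.28
post 46 11.131518528450068
[ 0.5903 -0.0384  0.0201]
[([0.698, 0.102, 0.058], 0.86), ([0.413, 0.524, 0.06], 0.68), ([0.304, 0.415, 0.06], 0.64)]
[([0.301, 0.415, 0.059], 0.74), ([0.696, 0.104, 0.057], 0.56), ([0.41, 0.524, 0.059], 0.5)]
```

Request:
servo_tool(increments=[-0.002,0.001,0,0,0,0,0,-0.002,0.0005,0,0,0,0,0,0,0,0,0,0,0,0,0,0,0,0,0,0,0])

```text
clock: 13.35
tcp_pos: [0.5861, -0.0399, 0.0201]
tool_rot: [1.0, 0.0, -0.0, 0.0]
contact_force: [0.8, -0.2, -0.1]
gripper_width: 0.003
```

```bash
python3 - <<'E'
from h import *
np.set_printoptions(precision=4,suppress=True)
look('p6');p=measure(); print(read_state()['tcp_pos'])
cv2.imwrite('pics/p6c.png',cv2.resize(p[85:220,220:400,::-1],None,fx=4,fy=4,interpolation=cv2.INTER_CUBIC))
E
```

```text
scene [([0.7, 0.103, 0.058], 0.91)]
top [([0.702, 0.104, 0.059], 0.7), ([0.602, 0.384, 0.002], 0.38)]
-180 15; -170 35; 0 13; 10 33; 90 12; 100 37; 
arm near 11.4 n 46 mean 11.86
arm near 101.4 n 49 mean 101.89
arm near 191.4 n 50 mean 191.7
post 46 11.197782857951363
[ 0.5862 -0.04    0.0201]
```

View pics/p6c.png

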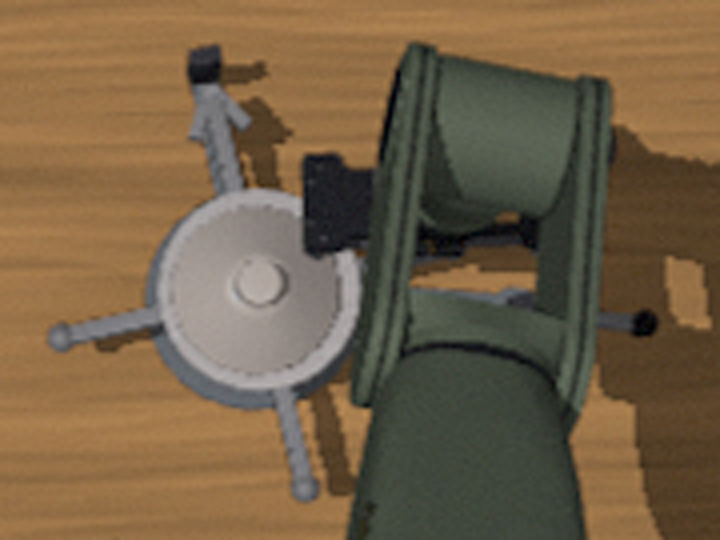

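The arrow is at 11.8° and the post at about 11.2–12°; the top crop shows the arrow head (215,110) in line with the post (204,65) and the shade centred. I'll back off and go to the brake.

Request:
servo_tool(increments=[0.006,-0.002,0,0,0,0,0,0.006,-0.002,0,0,0,0,0,0,0,-0.025,0,0,0,0,0,0,-0.03,0,0,0,0,0,0,-0.02,0,0,0,0,-0.01,0.04,0,0,0,0,0,-0.01,0.04,0,0,0,0,0,-0.006,0.04,0,0,0,0,0,-0.004,0.04,0,0,0,0,0,0,0,0,0,0,0,0])

```text
clock: 14.6
tcp_pos: [0.5685, -0.201, 0.0956]
tool_rot: [1.0, -0.003, 0.001, 0.001]
contact_force: [0.1, 0.5, -0.2]
gripper_width: 0.005
```

```bash
python3 - <<'E'
from h import *
np.set_printoptions(precision=4,suppress=True)
look('p7');p=measure(); print(read_state()['tcp_pos'])
for q in ['brake_tip','brake_pivot']:
  for c in ['scene','top']: print(q,[(np.round(r['point'],3).tolist(),round(r['p'],2)) for r in pinpoint(q,c)])
p=cv2.imread('pics/p7s.png');cv2.imwrite('pics/p7sc.png',cv2.resize(p[180:350,140:330],None,fx=4,fy=3.5))
E
```

```text
scene [([0.698, 0.105, 0.057], 0.77)]
top [([0.703, 0.101, 0.059], 0.61)]
-180 12; -170 34; -90 15; -80 32; 0 13; 10 33; 90 13; 100 36; 
arm near -78.6 n 47 mean -78.25
arm near 11.4 n 46 mean 11.94
arm near 101.4 n 49 mean 101.94
arm near 191.4 n 46 mean 191.73
post 47 11.214930467564171
[ 0.5686 -0.1945  0.095 ]
brake_tip [([0.516, -0.217, 0.052], 0.83), ([0.597, 0.38, -0.002], 0.74)]
brake_tip []
brake_pivot [([0.522, -0.124, 0.052], 0.7), ([0.696, 0.104, 0.059], 0.2)]
brake_pivot [([0.521, -0.123, 0.051], 0.85)]
```

View pics/p7sc.png

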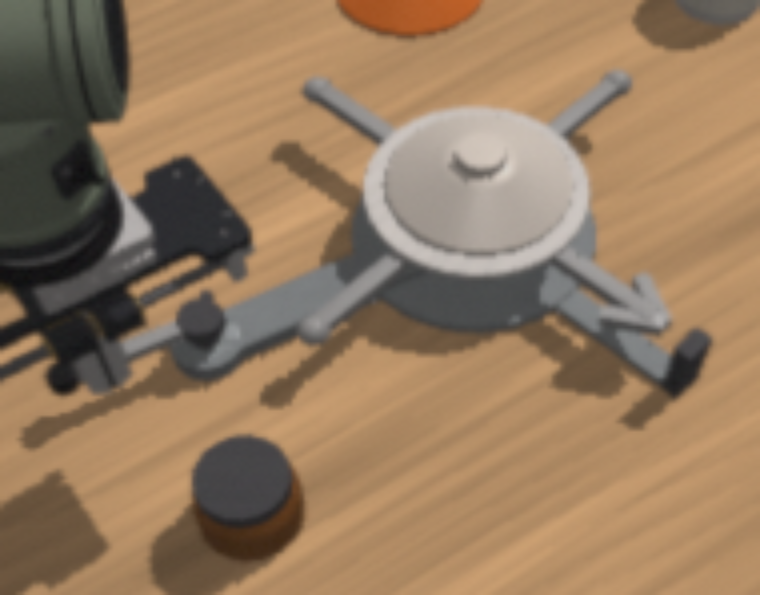

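Request:
servo_tool(increments=[0,0,0.03,0,0,0,0,0,0,0.03,0,0,0,0,0,0,0.02,0,0,0,0,0,0,0,0,0,0,0,0,0,0,0,0,0,0])

```text
clock: 15.55
tcp_pos: [0.5685, -0.1955, 0.0153]
tool_rot: [1.0, 0.0, -0.0, -0.0]
contact_force: [0.8, -1.0, 1.6]
gripper_width: 0.004
```

```bash
python3 - <<'E'
import numpy as np
from h import *
prev=read_state()['tcp_pos'];print(prev); prev=prev[:2]
c=np.array([.5215,-.1235])
for i,a in enumerate(range(-62,-167,-5)):
    r=max(.068,.085-.0015*(i+1))
    t=c+r*np.array([np.cos(np.radians(a)),np.sin(np.radians(a))]);t=prev+np.round((t-prev)*2000)/2000
    d=t-prev;prev=t;print("%.4f, %.4f, 0, 0, 0, 0, 0,"%(d[0],-d[1]),a)
E
```

```text
[ 0.56846257 -0.19547646  0.01528595]
-0.0080, 0.0015, 0, 0, 0, 0, 0, -62
-0.0070, 0.0020, 0, 0, 0, 0, 0, -67
-0.0070, 0.0010, 0, 0, 0, 0, 0, -72
-0.0070, 0.0005, 0, 0, 0, 0, 0, -77
-0.0070, -0.0000, 0, 0, 0, 0, 0, -82
-0.0070, -0.0010, 0, 0, 0, 0, 0, -87
-0.0065, -0.0015, 0, 0, 0, 0, 0, -92
-0.0065, -0.0020, 0, 0, 0, 0, 0, -97
-0.0060, -0.0025, 0, 0, 0, 0, 0, -102
-0.0055, -0.0030, 0, 0, 0, 0, 0, -107
-0.0050, -0.0035, 0, 0, 0, 0, 0, -112
-0.0055, -0.0030, 0, 0, 0, 0, 0, -117
-0.0050, -0.0030, 0, 0, 0, 0, 0, -122
-0.0050, -0.0030, 0, 0, 0, 0, 0, -127
-0.0045, -0.0040, 0, 0, 0, 0, 0, -132
-0.0040, -0.0040, 0, 0, 0, 0, 0, -137
-0.0040, -0.0045, 0, 0, 0, 0, 0, -142
-0.0035, -0.0050, 0, 0, 0, 0, 0, -147
-0.0030, -0.0050, 0, 0, 0, 0, 0, -152
-0.0025, -0.0055, 0, 0, 0, 0, 0, -157
-0.0020, -0.0055, 0, 0, 0, 0, 0, -162
```

Request:
servo_tool(increments=[-0.008,0.0015,0,0,0,0,0,-0.007,0.002,0,0,0,0,0,-0.007,0.001,0,0,0,0,0,-0.007,0.0005,0,0,0,0,0,-0.007,0,0,0,0,0,0,-0.007,-0.001,0,0,0,0,0,-0.0065,-0.0015,0,0,0,0,0,-0.0065,-0.002,0,0,0,0,0,-0.006,-0.0025,0,0,0,0,0,-0.0055,-0.003,0,0,0,0,0])

```text
clock: 16.55
tcp_pos: [0.5005, -0.191, 0.0154]
tool_rot: [1.0, 0.0, 0.0, 0.0]
contact_force: [0.9, -2.5, 0.6]
gripper_width: 0.005
```

```bash
python3 - <<'E'
from h import *
np.set_printoptions(precision=4,suppress=True)
look('p8',('scene',));print(read_state()['tcp_pos'])
for q in ['brake_tip']:
  for c in ['scene']: print(q,[(np.round(r['point'],3).tolist(),round(r['p'],2)) for r in pinpoint(q,c)])
p=cv2.imread('pics/p8s.png');cv2.imwrite('pics/p8sc.png',cv2.resize(p[180:350,140:330],None,fx=4,fy=3.5))
E
```

```text
scene [([0.698, 0.103, 0.059], 0.65)]
[ 0.4997 -0.1901  0.015 ]
brake_tip [([0.519, -0.125, 0.048], 0.53)]
```

View pics/p8sc.png

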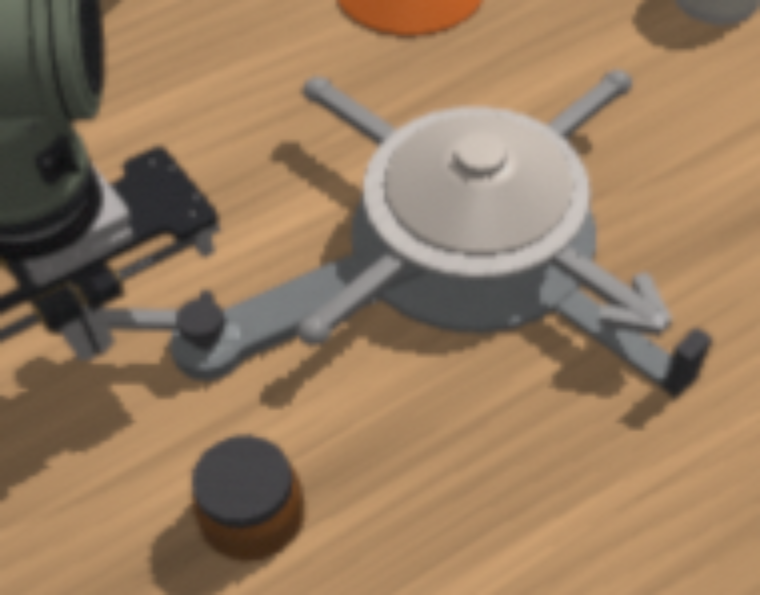

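The lever is turning and the arrow hasn't moved. Continuing.

Request:
servo_tool(increments=[-0.005,-0.0035,0,0,0,0,0,-0.0055,-0.003,0,0,0,0,0,-0.005,-0.003,0,0,0,0,0,-0.005,-0.003,0,0,0,0,0,-0.0045,-0.004,0,0,0,0,0,-0.004,-0.004,0,0,0,0,0,-0.004,-0.0045,0,0,0,0,0,-0.0035,-0.005,0,0,0,0,0,-0.003,-0.005,0,0,0,0,0,-0.0025,-0.0055,0,0,0,0,0])

```text
clock: 17.7
tcp_pos: [0.4584, -0.15, 0.0151]
tool_rot: [1.0, 0.0, -0.0, 0.0]
contact_force: [0.9, -1.5, -0.2]
gripper_width: 0.005
```

Request:
servo_tool(increments=[-0.001,-0.004,0,0,0,0,0,-0.001,-0.004,0,0,0,0,0,0,0,0,0,0,0,0])

```text
clock: 18.0
tcp_pos: [0.4563, -0.1417, 0.015]
tool_rot: [1.0, 0.0, -0.0, -0.0]
contact_force: [-0.0, 0.1, 0.4]
gripper_width: 0.009
```

```bash
python3 - <<'E'
from h import *
np.set_printoptions(precision=4,suppress=True)
look('p9',('scene',));print(read_state()['tcp_pos'],read_state()['contact_force'])
for q in ['brake_tip']:
  for c in ['scene']: print(q,[(np.round(r['point'],3).tolist(),round(r['p'],2)) for r in pinpoint(q,c)])
p=cv2.imread('pics/p9s.png');cv2.imwrite('pics/p9sc.png',cv2.resize(p[180:350,140:330],None,fx=4,fy=3.5))
E
```

```text
scene [([0.696, 0.101, 0.06], 0.73)]
[ 0.4562 -0.1418  0.0149] [-0.6561 -0.1067  0.1475]
brake_tip [([0.436, -0.128, 0.052], 0.61)]
```

View pics/p9sc.png

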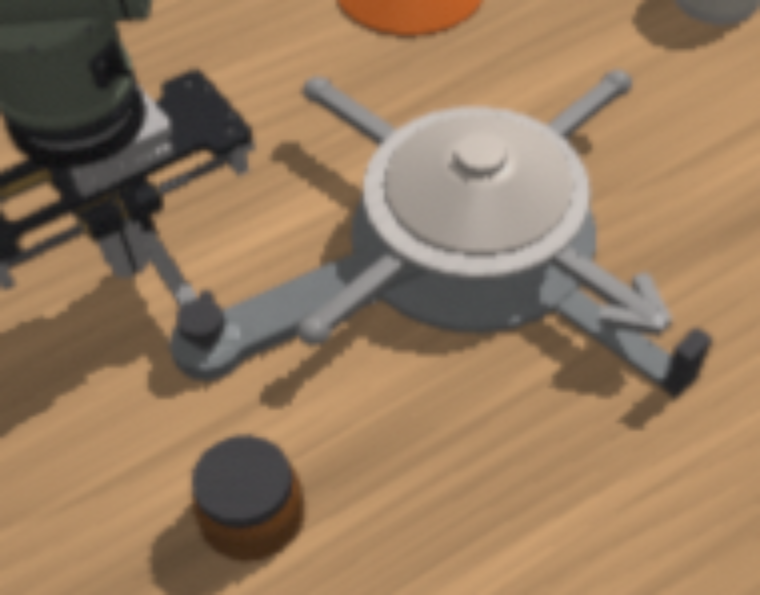

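Request:
servo_tool(increments=[0,-0.003,0,0,0,0,0,0,-0.003,0,0,0,0,0,0,-0.003,0,0,0,0,0,0,0,0,0,0,0,0])

```text
clock: 18.55
tcp_pos: [0.4565, -0.139, 0.0153]
tool_rot: [1.0, 0.001, -0.0, 0.005]
contact_force: [-3.7, -16.3, -5.1]
gripper_width: 0.0
```

Request:
servo_tool(increments=[0,-0.0025,0,0,0,0,0,0,-0.0025,0,0,0,0,0,0,0,0,0,0,0,0])

```text
clock: 18.85
tcp_pos: [0.4566, -0.1388, 0.0155]
tool_rot: [1.0, 0.002, -0.0, 0.01]
contact_force: [-5.2, -28.7, -9.5]
gripper_width: 0.002
```

Request:
servo_tool(increments=[0,0.01,0,0,0,0,0,0,0.01,0,0,0,0,0,0,0.01,0,0,0,0,0,0,0,-0.03,0,0,0,0,0,0,-0.03,0,0,0,0,0,0,-0.03,0,0,0,0,0,0.04,-0.03,0,0,0,0,0,0.04,-0.02,0,0,0,0,0,0.04,0,0,0,0,0,0,0.04,0,0,0,0,0])

```text
clock: 19.85
tcp_pos: [0.4576, -0.3201, 0.1566]
tool_rot: [1.0, 0.0, 0.001, 0.001]
contact_force: [-0.3, 0.3, 1.0]
gripper_width: 0.002
```

```bash
python3 - <<'E'
from h import *
np.set_printoptions(precision=4,suppress=True)
look('pa');p=measure();print(read_state()['tcp_pos'],read_state()['contact_force'])
for q in ['brake_tip','brake_pivot','shade','disc_centre','jar','tin','spare_shade']:
  for c in ['scene','top']: print(c,q,[(np.round(r['point'],3).tolist(),round(r['p'],2)) for r in pinpoint(q,c)])
cv2.imwrite('pics/pac.png',cv2.resize(p[85:220,220:400,::-1],None,fx=4,fy=4,interpolation=cv2.INTER_CUBIC))
E
```

```text
scene [([0.697, 0.103, 0.06], 0.68)]
top [([0.702, 0.103, 0.058], 0.94)]
-180 16; -170 33; -90 14; -80 34; 0 13; 10 34; 90 13; 100 36; 
arm near -78.6 n 48 mean -78.2
arm near 11.4 n 47 mean 11.93
arm near 101.4 n 49 mean 101.87
arm near 191.4 n 49 mean 191.63
post 44 11.265674378126917
[ 0.4565 -0.3175  0.1545] [ 0.4874 -0.1729 -0.0392]
scene brake_tip [([0.436, -0.121, 0.052], 0.87), ([0.543, 0.076, 0.073], 0.2)]
top brake_tip [([0.432, -0.121, 0.048], 0.57)]
scene brake_pivot [([0.522, -0.126, 0.049], 0.74)]
top brake_pivot [([0.524, -0.124, 0.047], 0.83)]
scene shade [([0.304, 0.186, -0.002], 0.92), ([0.544, 0.076, 0.075], 0.56)]
top shade [([0.545, 0.076, 0.074], 0.83), ([0.298, 0.187, -0.001], 0.82), ([0.701, 0.101, 0.062], 0.42)]
scene disc_centre [([0.447, 0.376, 0.0], 0.55)]
top disc_centre [([0.643, -0.17, 0.006], 0.71)]
scene jar [([0.648, -0.172, 0.001], 0.66)]
top jar [([0.644, -0.169, 0.005], 0.88), ([0.542, 0.076, 0.077], 0.33)]
scene tin [([0.45, 0.377, 0.001], 0.77), ([0.648, -0.171, 0.004], 0.49)]
top tin [([0.452, 0.378, 0.003], 0.58)]
scene spare_shade [([0.6, 0.38, -0.001], 0.63), ([0.544, 0.078, 0.076], 0.39)]
top spare_shade [([0.6, 0.38, 0.002], 0.77)]
```

View pics/pac.png

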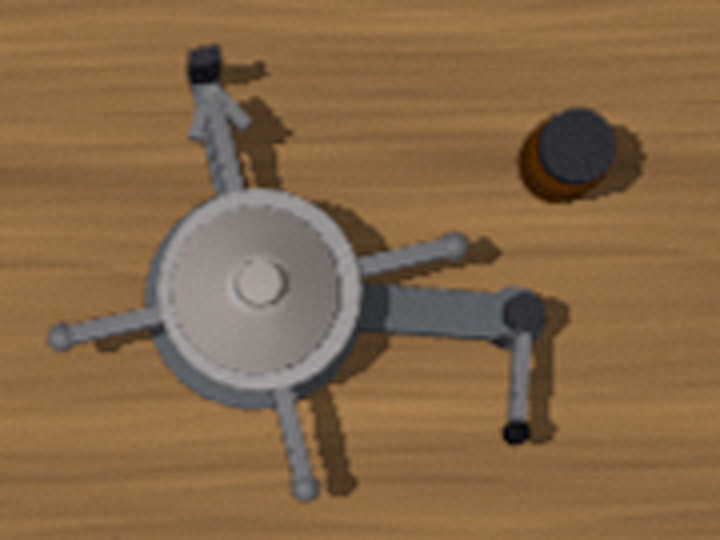

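```bash
python3 - <<'E'
from h import *
np.set_printoptions(precision=4,suppress=True)
p,d=snapshot('top'); ci=camera_info('top')
us,vs=np.meshgrid(np.arange(320,400),np.arange(150,205)); us=us.ravel();vs=vs.ravel()
w=world(ci,d,us,vs); m=(w[:,2]>.035)&(w[:,2]<.075)&(w[:,1]<-.08)&(w[:,1]>-.16)&(w[:,0]<.55)
k=m&(w[:,0]<.445);print('knob',k.sum(),w[k].mean(0))
k=m&(w[:,0]<.495)&(w[:,0]>.455);print('bar',k.sum(),w[k].mean(0)); L=cv2.fitLine(w[k][:,:2].astype(np.float32),cv2.DIST_L2,0,.01,.01).ravel();print(L,np.degrees(np.arctan2(L[1],L[0])))
k=m&(w[:,0]>.505);print('pivot',k.sum(),w[k].mean(0))
E
```

```text
knob 47 [ 0.435  -0.1187  0.058 ]
bar 64 [ 0.4757 -0.1242  0.0561]
[ 0.9967 -0.0806  0.4757 -0.1242] -4.625073
pivot 96 [ 0.5218 -0.128   0.0582]
```

```bash
python3 -c "
from plant import robot,read_state
print(read_state()['clock']);robot.close_job()"
```

```text
20.85
the job is handed in; nothing more can be done
```

I turned the turntable clockwise by pushing one ball arm until the arrow pointed at the post. I then pushed the brake lever clockwise to its stop, pulled the arm clear and handed the job in at about 21 s of the 72 s. No verdict was reported, so this rests on my own checks.

**Final checks**
- **Arrow:** it stood at 11.9°, against 11.3° for the post (its base bar and the network gave about 12°). That puts the tip within about 2–5 mm of the mark.
- **Brake:** the lever had turned about 89–90°. Against its stop the force rose to about 29 N at the fingertip.
- **Shade:** it sat in the middle of the disc, upright and not touched in any picture.
- **Jar, tin and spare shade:** each was found within about 2 mm of where it started.

**Checks that disagreed**
- **Fingertip height:** both cameras showed the closed fingertips about 31 mm higher than the reported tool height. My first push passed over the arm without touching it. I lowered the tool by the measured amount and pushed again.
- **Brake angle:** the estimates spread by a few degrees. The network's points gave 177°, the lever bar 175° and the depth measurement 174°, against 173–174° expected. All are at or inside the 0.15 rad allowance.

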